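# Put the centre punch away in the sliding-lid box

## Robot

A 6-joint arm with a two-finger parallel gripper is mounted at the origin on a cart in front of the work surface, level with it; the furniture and walls round the work are solid. World frame = base frame: x ahead of the robot, y to its left, z up, the work surface at z = 0. Lengths are in mm, angles in degrees, forces in N, time in s.
With the tool pointing down it reaches from about 350 to 850 mm from the base axis. Payload 8.1 kg.
Tool frame: the origin (TCP) lies midway between the tips of the shut fingers; the grasp point (between the pads) lies 19 mm behind it (hold_point_z is the distance from the TCP to the grasp point, in mm); z points along the fingers, y is the direction in which the jaws open and shut (so a half turn about z gives the same grasp; the last joint's range is limited). The gripper opens to 85 mm and grips with 20 to 120 N. Pads are 22 mm wide; open, the fingers measure 114 mm over their backs; the gripper's body (76 mm by 85 mm) begins 54 mm behind the grasp point. The pads swing forward as they close: fully open they stand 13 mm farther back than shut.
Start: joints at [-80.294, 7.471, 85.268, -0, 87.261, -4.893], TCP at [151.251, -580.628, 231.292] pointing down, gripper open.
Joint ranges: [-169.43, 169.43], [-51.17, 129.36], [1.28, 143.12], [-76.62, 256.62], [0, 156.53], [-152.29, 152.29]. Speed limits (degrees/s): [136.94, 136.94, 159.86, 180, 180, 180].

## Interface

Orientations are given as [roll, pitch, yaw] about the fixed x, y, z axes, in that order (R = Rz(yaw) Ry(pitch) Rx(roll)).
In Python, from bench import sense, snapshot, camera_params, hand_in, hold_point_z gives the robot as it stands.
- The arm moves only by the tool servo_tool, never from a script. Its argument "motion" is a list of rows, each a list of 7 numbers: the finger opening in mm, from 0 to 85.4, then the shift along the tool's x, y, z in mm, then the turn, a rotation vector about the tool's x, y, z in rad. A call has 1 to 10 rows; each row shifts and turns the pose as measured when the row begins, along the tool's axes as they then stand; what a row does not reach is not made up. A row lasts 1/10 s, in which the tool goes at most 50 mm and 8.59 degrees, less where a joint would pass 70% of its speed; a pose out of reach is approached as far as the arm can. A call with a gripper value outside its range is refused whole. The fingers move at their own pace and stop on an object; "force" is the grip in N (left out, the last holds). Time passes only in rows, so rows that do not move let the fingers close. It gives the time, the measured TCP pose, the force and the opening at its end, in the units of the state.
- sense(): the state, without advancing time (a new reading comes with each control period).
- snapshot(name): name is "scene" or "top" or "wrist"; returns the picture (480x640x3 uint8, blue, green, red); there is no depth.
- camera_params(name): a dict with "fx", "fy", "cx", "cy" (pixels), "R" (3x3) and "t" (3): a world point X has camera coordinates R X + t; the wrist camera has in their place "tool_from_camera" (4x4, takes a point from camera to tool coordinates, whose origin is the TCP and whose axes are the flange's). Camera axes: x right, y down, z forward; pixel columns grow to the right and rows downward; lengths in mm; the calibration is good to about 2 mm. A picture is of the moment at which its call begins: read the wrist's pose just before it. camera_params takes no time and is no camera call.
- hand_in(): hands the job in, once; it reports no verdict.
The state is a dict: "time": time; "joint_pos": joint angles; "qd": joint speeds; "joint_efforts": joint torques, N m; "tool_pos": TCP position; "tcp_rot": TCP orientation; "ft_force": force on the tool from outside, world axes, zero at the start; "wrist_torque": the same for the moment, N m; "finger_gap": finger opening in mm.
Only numpy, scipy, OpenCV 4.12 (cv2) and the standard library are available. Lean on these libraries where they do the work, as an engineer would, in place of code of your own. Each camera call takes 0.05 s, during which the arm holds its last target. There are 200 camera calls.

## Task

The wooden marking-out box on the bench has a flush sliding lid without a knob: press lightly on it and slide it fully open, lay the centre punch down in its empty rest beside the scriber, and slide the lid fully shut again. The lid is thin and cracks if anything pushes on the box with more than about 22 N, so keep the pressure gentle; leave the box standing flat where it is and do not shift the other things on the bench.

Things in the scene. Friction and masses are not known exactly. Their poses are not given: they have to be found in the camera images.
- marking_box: Loose wooden box, 110 (x) x 200 (y) x 48 mm high, about 0.8 kg; origin at the centre of its underside, z up, y along its length. Walls 8 mm, floor 6 mm thick. Its +y end wall is low (41.5 mm) and the lid runs out over it. Tops of lid, side walls and -y wall are flush at 48 mm. A fixed scriber lies inside along x = -38 mm; two 21 mm high ribs cross the box at y = +3 and -47 mm.
- box_lid (a joint): How far the pale, smooth, flat wooden lid is slid open (m), toward the box's +y: 0 shut, 0.14 fully open at its stop. Lid 93 x 191 mm, rigid, with no handle. It takes about 5 N along its grooves to slide, so press on it with roughly 11 to 15 N (a fingertip slips below about 10 N) and drag. Press where it is over the box: pressing on the part that hangs out tips the box.
- lid_back (a point): Point on the lid's top surface, on its centre line, 25 mm from its -y edge; moves with the lid. Axes as the box's.
- lid_front (a point): Middle of the lid's top edge at its +y end (flush with the outside of the box when shut); moves with the lid.
- punch_rest (a point): Where the middle of the punch's axis belongs: in the notches of the two ribs, at x = 8, y = -22 mm in the box, 19.5 mm above its underside (notch floor 14 mm). Notches 14 mm wide, 7 mm deep, flared to 20 mm at the top, running along the box's y; the punch lies in them either way round. Between the ribs (41 mm apart) fingers may reach to the box floor; 33 mm is free on each side of the punch.
- centre_punch: Grey steel centre punch, round, 11 mm diameter, 108 mm long, 60 g, lying on the bench; origin at the middle of its length, on its surface (it may roll); its length along its own y, the point at one end.
- bolt_m12: Loose M12 bolt, 22 x 68 x 19 mm, bystander; origin at centre of underside.
- offcut_2: Loose beech offcut, 60 x 85 x 24 mm, bystander; origin at centre of underside.
- punch_mid (a point): Middle of the punch, on its axis; y along the punch. 5.5 mm above the bench as it lies.
- tape_measure: Loose yellow tape measure, 67 x 77 x 31 mm, bystander; origin at centre of underside.

How it is judged:
By the outcome, as a careful person would: the job done as asked, in the order asked, and still so for the second after the job is handed in, with the robot touching nothing.
It also fails if it takes over 72 s, if anything falls off the work surface, if the arm or the gripper's body presses on something with over 40 N, if the wrist force passes 120 N, or if a joint passes its speed limit or range.

## Working session

There is one attempt and no reset: what is moved stays moved. The work goes in short steps, Python scripts to look and compute and a tool call to move; the robot and the scene stay as the last step left them, time stands still between calls to the robot, and variables do not carry over. Pictures are saved under pics/ and viewed, about 8 in all and at most 12, crops included, and the job is handed in when it is done.

Besides the shell and the picture viewer there is one more tool, called after "Request:" as name(argument=value, ...), one argument or row to a line, values as JSON. servo_tool: Moves the arm, as the interface text tells. Its arguments: {"type":"object","properties":{"motion":{"type":"array"},"force":{"type":"number"}},"required":["motion"]}

```bash
mkdir -p pics; python3 - <<'E'
from bench import *
import cv2
s=sense();print(s)
for n in("top","scene"):
    cv2.imwrite(f"pics/{n}0.png",snapshot(n));p=camera_params(n);print(n,p)
print(camera_params("wrist"),hold_point_z)
E
```

```text
{'time': 0.0, 'joint_pos': array([-8.02943565e+01,  7.51623348e+00,  8.53308759e+01, -2.42865821e-03,
        8.72604816e+01, -4.89299524e+00]), 'qd': array([-0.04160819,  0.03311984,  0.04532831, -0.06802656, -0.0026879 ,
       -0.05662894]), 'joint_efforts': array([ 2.04078016e-03, -5.69387484e+01, -5.00555098e+01,  3.49155005e-05,
        1.44855177e-02, -2.43737702e-05]), 'tool_pos': array([ 151.1407234 , -580.07545494,  230.21739094]), 'tcp_rot': array([-1.79892594e+02, -6.76016196e-03,  1.45987507e+01]), 'ft_force': array([ 0.19476207, -0.2390786 ,  0.14418553]), 'wrist_torque': array([-0.00832765, -0.00902881,  0.02237105]), 'finger_gap': 85.01594423893634}
top {'fx': 501.70685064803973, 'fy': 501.70685064803973, 'cx': 320.5913129988193, 'cy': 232.18498737499655, 'R': array([[-0.00375666, -0.99981345, -0.01894615],
       [-0.99505824,  0.00561735, -0.09913392],
       [ 0.09922186,  0.01848011, -0.99489372]]), 't': array([-121.03556341,  542.98597126,  969.37228666])}
scene {'fx': 496.8916686622165, 'fy': 496.8916686622165, 'cx': 332.91704535124734, 'cy': 235.5103557399861, 'R': array([[-0.91353453, -0.40675877,  0.00140108],
       [-0.24586307,  0.54943024, -0.79854728],
       [ 0.32404631, -0.72984499, -0.60193046]]), 't': array([422.05730057, 270.03390026, 657.46258949])}
{'fx': 377.5976206141416, 'fy': 377.5976206141416, 'cx': 324.578118748558, 'cy': 241.4600307656069, 'tool_from_camera': array([[-4.59207544e-04, -9.55591893e-01, -2.94692930e-01,
         7.56387272e+01],
       [ 9.99999730e-01, -6.08069736e-04,  4.13512095e-04,
        -5.35542525e-02],
       [-5.74342658e-04, -2.94692660e-01,  9.55591914e-01,
        -1.42493154e+02],
       [ 0.00000000e+00,  0.00000000e+00,  0.00000000e+00,
         1.00000000e+00]])} 18.700000000000003
```

View pics/top0.png

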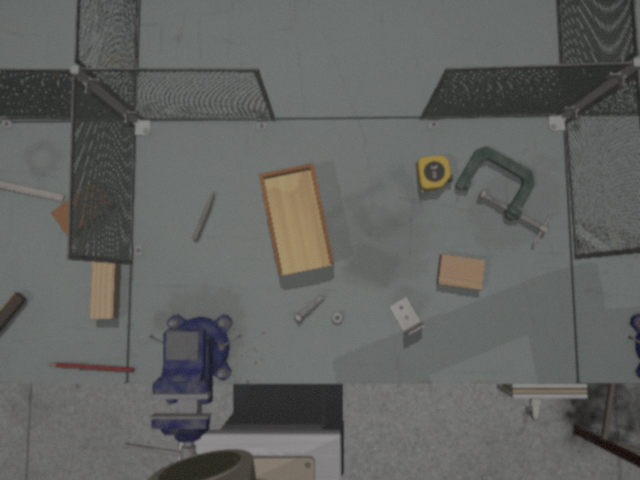

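```bash
cat > h.py <<'E'
import numpy as np,cv2
from bench import *
from scipy.spatial.transform import Rotation as Ro
def cam(n):
    p=camera_params(n)
    if n!="wrist": return p,p["R"].T,-p["R"].T@p["t"]
    s=sense();R=Ro.from_euler("xyz",s["tcp_rot"],degrees=True).as_matrix();T=p["tool_from_camera"]
    return p,R@T[:3,:3],R@T[:3,3]+s["tool_pos"]
def w(uv,z,c):
    p,R,o=c
    d=R@np.array([(uv[0]-p["cx"])/p["fx"],(uv[1]-p["cy"])/p["fy"],1]);return o+d*(z-o[2])/d[2]
def px(X,c):
    p,R,o=c;q=R.T@(np.array(X)-o);return q[0]/q[2]*p["fx"]+p["cx"],q[1]/q[2]*p["fy"]+p["cy"]
E
python3 - <<'E'
from h import *
c=cam("top")
for n,uv in dict(A=(262,175),B=(312,165),C=(333,265),D=(281,276)).items(): print(n,w(uv,48,c).round(1))
for uv in((213,194),(195,241)): print(w(uv,5.5,c).round(1))
im=cv2.imread("pics/top0.png")[150:290,185:345];cv2.imwrite("pics/top0c.png",cv2.resize(im,None,fx=4.2,fy=4.2,interpolation=cv2.INTER_CUBIC))
E
```

```text
A [653.8  -9.2  48. ]
B [ 673.  -107.6   48. ]
C [ 476.6 -147.7   48. ]
D [455.9 -47.4  48. ]
[624.3  96.9   5.5]
[527.9 131.9   5.5]
```

View pics/top0c.png

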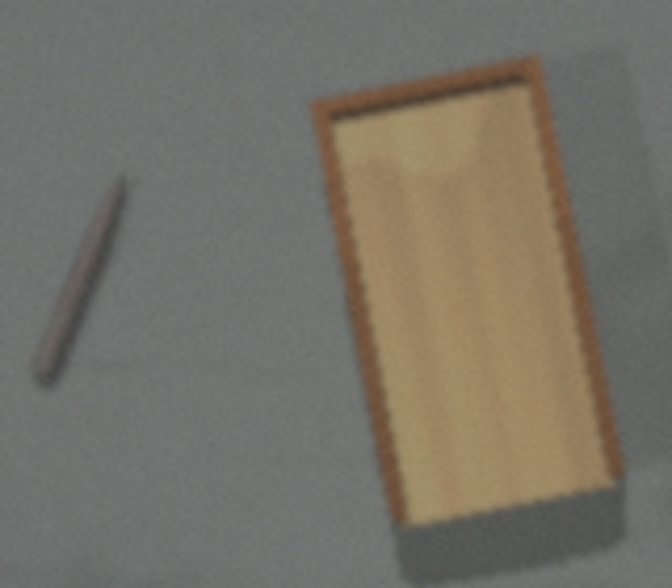

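```bash
python3 - <<'E'
from h import *
c=cam("top")
P=[w(uv,48,c)[:2] for uv in((260.,174.5),(313.6,163.8),(333.6,263.8),(279.5,275))]
A,B,C,D=P
print(np.round(P,1),[np.linalg.norm(x-y).round(1) for x,y in((A,B),(B,C),(C,D),(D,A))])
m=sum(P)/4;d=D-A+C-B;print("centre",m,"y-dir",np.degrees(np.arctan2(d[1],d[0])))
f=lambda u,v:w((u/4.2+185,v/4.2+150),5.5,c)[:2]
a,b=f(125,175),f(44,380);print("punch",a,b,np.linalg.norm(a-b),(a+b)/2,np.degrees(np.arctan2(*(a-b)[::-1])))
E
```

```text
[[ 654.9   -5.3]
 [ 675.4 -110.8]
 [ 478.9 -148.8]
 [ 457.8  -44.5]] [np.float64(107.5), np.float64(200.2), np.float64(106.4), np.float64(200.9)]
centre [566.73101323 -77.34677873] y-dir -168.88364478500407
punch [629.10007532  93.3691262 ] [528.95362261 130.96592638] 106.97117075534712 [579.02684897 112.16752629] -20.57704890250912
```

Request:
servo_tool(
  motion=[
    [0, 39, -25, 0, 0, 0, 0],
    [0, 39, -25, 0, 0, 0, 0],
    [0, 39, -25, 0, 0, 0, 0],
    [0, 39, -25, 0, 0, 0, 0],
    [0, 39, -25, 0, 0, 0, 0],
    [0, 39, -25, 0, 0, 0, 0],
    [0, 39, -25, 0, 0, 0, 0],
    [0, 39, -25, 0, 0, 0, 0],
    [0, 39, -25, 0, 0, 0, 0],
    [0, 39, -25, 0, 0, 0, 0.06],
  ],
)

```text
time: 1.1
tool_pos: [471.2, -229.8, 225.5]
tcp_rot: [-179.5, 0.2, 10.5]
ft_force: [0.9, -0.6, 0.4]
finger_gap: 0.1
```

Request:
servo_tool(
  motion=[
    [0, 37, -26.5, 5, 0, 0, 0],
    [0, 37, -26.5, 5, 0, 0, 0],
    [0, 37, -26.5, 5, 0, 0, -0.01],
    [0, 37, -26.5, 5, 0, 0, 0],
    [0, 37, -26.5, 5, 0, 0, 0],
    [0, 0, 0, 0, 0, 0, 0],
  ],
)

```text
time: 1.7
tool_pos: [634.7, -51.5, 196.4]
tcp_rot: [-179.4, 0.3, 11.3]
ft_force: [-1.0, 0.3, -0.9]
finger_gap: 0.1
```

```bash
python3 - <<'E'
from h import *
c=cam("wrist");s=sense();print(s["tool_pos"],s["tcp_rot"],s["ft_force"])
im=snapshot("wrist")
o=np.array([566.7,-77.3]);a=np.radians(101.1);Rb=np.array([[np.cos(a),-np.sin(a)],[np.sin(a),np.cos(a)]])
for q in((-55,-100),(55,-100),(55,100),(-55,100),(0,-66)):
    p=px([*(o+Rb@np.array(q)),48],c);print(q,np.round(p));cv2.circle(im,tuple(int(round(x)) for x in p),3,(0,0,255),1)
cv2.imwrite("pics/w1.png",im)
E
```

```text
[634.70068088 -51.48089102 196.44254428] [-179.41735814    0.34714747   11.27654324] [-1.04223511  0.28638741 -0.88127371]
(-55, -100) [414. 188.]
(55, -100) [271. 188.]
(55, 100) [280. 402.]
(-55, 100) [398. 403.]
(0, -66) [342. 230.]
```

View pics/w1.png

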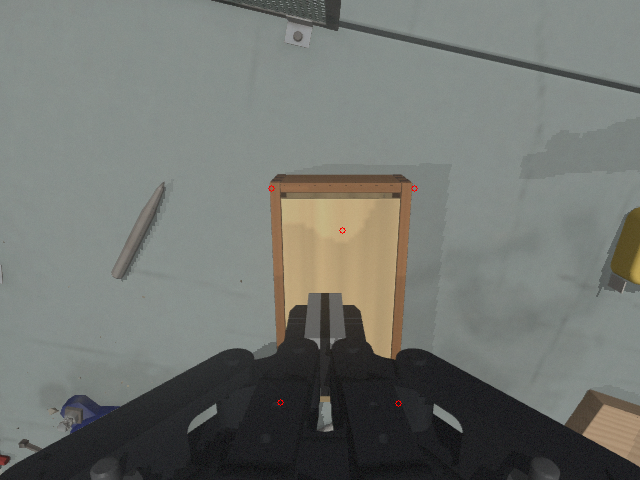

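```bash
python3 - <<'E'
from h import *
im=cv2.imread("pics/w1.png");print([tuple(im[r,300:335].mean(0).astype(int)) for r in range(172,204)])
print([tuple(int(x) for x in im[186:189,u].mean(0)) for u in list(range(266,282))+list(range(404,418))])
c=cam("wrist");s=sense();print(s["tool_pos"])
for v in(175,182,183):print(w((340,v),48,c),w((340,v),0,c))
E
```

```text
[(np.int64(126), np.int64(130), np.int64(124)), (np.int64(125), np.int64(130), np.int64(124)), (np.int64(105), np.int64(113), np.int64(115)), (np.int64(56), np.int64(73), np.int64(91)), (np.int64(56), np.int64(73), np.int64(92)), (np.int64(56), np.int64(72), np.int64(91)), (np.int64(57), np.int64(74), np.int64(94)), (np.int64(58), np.int64(74), np.int64(94)), (np.int64(57), np.int64(73), np.int64(93)), (np.int64(58), np.int64(76), np.int64(96)), (np.int64(59), np.int64(77), np.int64(99)), (np.int64(73), np.int64(101), np.int64(137)), (np.int64(74), np.int64(102), np.int64(139)), (np.int64(73), np.int64(101), np.int64(136)), (np.int64(74), np.int64(103), np.int64(139)), (np.int64(74), np.int64(103), np.int64(140)), (np.int64(74), np.int64(103), np.int64(140)), (np.int64(73), np.int64(102), np.int64(139)), (np.int64(74), np.int64(103), np.int64(139)), (np.int64(74), np.int64(104), np.int64(140)), (np.int64(67), np.int64(89), np.int64(110)), (np.int64(86), np.int64(112), np.int64(127)), (np.int64(85), np.int64(111), np.int64(127)), (np.int64(85), np.int64(111), np.int64(127)), (np.int64
[... 421 characters left out ...]
, 207), (52, 70, 177), (76, 105, 143), (53, 72, 181), (25, 34, 216), (51, 70, 179), (76, 105, 141), (78, 107, 145), (77, 107, 145), (78, 108, 144), (73, 100, 134), (72, 96, 127), (79, 109, 148), (75, 105, 141), (75, 104, 140), (75, 103, 140), (74, 102, 139), (77, 105, 143), (75, 105, 143), (78, 108, 145), (48, 66, 176), (41, 43, 212), (82, 86, 167), (125, 130, 124), (84, 86, 167), (41, 43, 211), (83, 86, 168)]
[633.5871573  -53.45337277 196.87956317]
[672.9935965  -56.35483085  48.        ] [667.05782206 -59.10052873   0.        ]
[667.75883796 -57.45909825  48.        ] [660.95915434 -60.38703696   0.        ]
[667.00624624 -57.61785677  48.        ] [660.08235996 -60.57199591   0.        ]
```

Request:
servo_tool(
  motion=[
    [0, -3, 9, 27, 0, 0, 0],
    [0, 0, 0, 27, 0, 0, 0],
    [0, 0, 0, 27, 0, 0, 0],
    [0, 0, 0, 27, 0, 0, 0],
    [0, 0, 0, 20, 0, 0, 0],
    [0, 0, 0, 5, 0, 0, 0],
    [0, 0, 0, 0, 0, 0, 0],
    [0, 0, 0, 0, 0, 0, 0],
  ],
)

```text
time: 2.55
tool_pos: [628.2, -69.5, 62.1]
tcp_rot: [-179.7, 0.4, 11.0]
ft_force: [0.5, 0.0, -0.4]
finger_gap: -0.1
```

Request:
servo_tool(
  motion=[
    [0, 5, -3.5, 5, 0, 0, 0],
    [0, 0, 0, 3, 0, 0, 0],
    [0, 0, 0, 2, 0, 0, 0],
    [0, 0, 0, 1, 0, 0, 0],
    [0, 0, 0, 0, 0, 0, 0],
  ],
)

```text
time: 3.05
tool_pos: [635.8, -65.4, 55.1]
tcp_rot: [-179.8, 0.0, 11.0]
ft_force: [-0.2, -1.1, -0.0]
finger_gap: 0.2
```

Request:
servo_tool(
  motion=[
    [0, -2, 0, 1.5, 0, 0, 0],
    [0, 0, 0, 1.5, 0, 0, 0],
    [0, 0, 0, 1.5, 0, 0, 0],
    [0, 0, 0, 1, 0, 0, 0],
    [0, 0, 0, 1, 0, 0, 0],
    [0, 0, 0, 1, 0, 0, 0],
  ],
)

```text
time: 3.65
tool_pos: [633.8, -65.8, 47.9]
tcp_rot: [-179.9, -0.0, 11.0]
ft_force: [-4.7, 0.8, 11.8]
finger_gap: 0.1
```

Request:
servo_tool(
  motion=[
    [0, 0, 0, 1, 0, 0, 0],
  ],
)

```text
time: 3.75
tool_pos: [633.9, -65.8, 47.9]
tcp_rot: [-179.8, -0.0, 11.0]
ft_force: [-6.1, 0.6, 11.4]
finger_gap: 0.7
```

Request:
servo_tool(
  motion=[
    [0, -3, 0, 1, 0, 0, 0],
    [0, -3, 0, 1, 0, 0, 0],
  ],
)

```text
time: 3.95
tool_pos: [630.4, -67.0, 48.1]
tcp_rot: [-179.9, -0.3, 11.0]
ft_force: [2.4, 1.5, 4.7]
finger_gap: 0.2
```

Request:
servo_tool(
  motion=[
    [0, 0, 0, 1.4, 0, 0, 0],
    [0, -3, 0, 1.4, 0, 0, 0],
  ],
)

```text
time: 4.15
tool_pos: [629.2, -67.5, 48.0]
tcp_rot: [-180.0, -0.5, 11.0]
ft_force: [4.7, 2.7, 6.9]
finger_gap: -0.0
```

Request:
servo_tool(
  motion=[
    [0, -4, 0, 1.4, 0, 0, 0],
  ],
)

```text
time: 4.25
tool_pos: [627.0, -68.2, 48.0]
tcp_rot: [180.0, -0.8, 11.0]
ft_force: [3.6, 1.9, 5.8]
finger_gap: 0.2
```

Request:
servo_tool(
  motion=[
    [0, -4, 0, 1.4, 0, 0, 0],
  ],
)

```text
time: 4.35
tool_pos: [624.8, -69.1, 48.1]
tcp_rot: [179.9, -1.0, 11.0]
ft_force: [4.0, 3.2, 5.7]
finger_gap: -0.1
```

Request:
servo_tool(
  motion=[
    [0, 0, 0, 2, 0, -0.01, 0],
    [0, 0, 0, 2.2, 0, -0.01, 0],
  ],
)

```text
time: 4.55
tool_pos: [625.8, -69.0, 47.8]
tcp_rot: [179.9, -0.0, 11.0]
ft_force: [-5.7, 3.6, 18.5]
finger_gap: 0.2
```

Request:
servo_tool(
  motion=[
    [0, -4, 0, 2.2, 0, -0.006, 0],
  ],
)

```text
time: 4.65
tool_pos: [624.2, -69.5, 47.9]
tcp_rot: [179.8, 0.1, 11.0]
ft_force: [4.3, 4.7, 9.7]
finger_gap: 0.3
```

Request:
servo_tool(
  motion=[
    [0, -4, 0, 2.4, 0, -0.006, 0],
  ],
)

```text
time: 4.75
tool_pos: [622.8, -69.8, 48.0]
tcp_rot: [179.8, 0.1, 11.0]
ft_force: [4.2, 4.4, 10.0]
finger_gap: 0.4
```

Request:
servo_tool(
  motion=[
    [0, -6, -0.4, 2.6, 0, -0.006, 0],
    [0, -6, -0.4, 2.7, 0, -0.006, 0],
    [0, -6, -0.4, 2.7, 0, -0.006, 0],
  ],
)

```text
time: 5.05
tool_pos: [613.4, -71.6, 47.9]
tcp_rot: [179.5, 0.0, 11.1]
ft_force: [4.9, 3.2, 10.0]
finger_gap: 0.2
```

```bash
python3 - <<'E'
from h import *
c=cam("wrist");im=snapshot("wrist");s=sense();print(s["tool_pos"],s["tcp_rot"],s["ft_force"])
cv2.imwrite("pics/w2.png",cv2.resize(im[150:350,240:460],None,fx=3,fy=3))
E
```

```text
[612.988175   -71.64128946  47.87869616] [1.79528481e+02 7.40962576e-02 1.10703914e+01] [ 3.60797027  1.60291134 12.52356418]
```

View pics/w2.png

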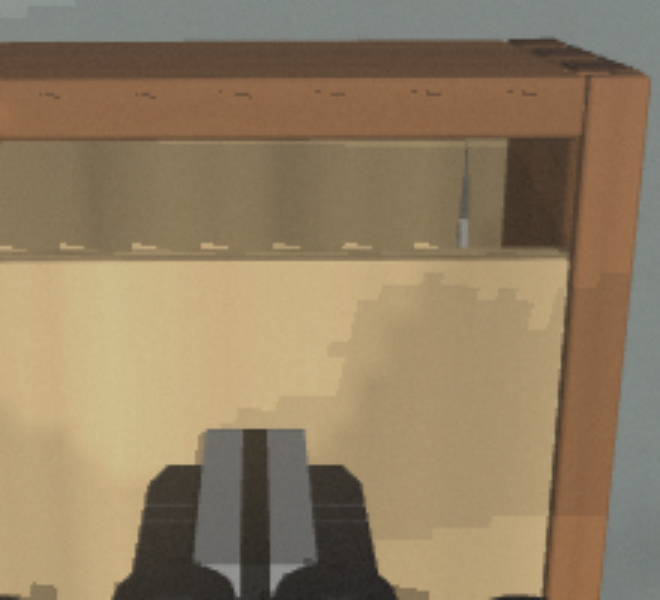

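Request:
servo_tool(
  motion=[
    [0, -7, -0.3, 2.7, 0.003, -0.006, 0],
    [0, -7, -0.3, 2.8, 0.003, -0.006, 0],
    [0, -7, -0.3, 2.8, 0.003, -0.006, 0],
    [0, -7, -0.3, 2.8, 0.003, -0.006, 0],
    [0, -7, -0.3, 2.8, 0.003, -0.006, 0],
  ],
)

```text
time: 5.6
tool_pos: [592.9, -75.8, 47.9]
tcp_rot: [-180.0, -0.1, 11.1]
ft_force: [4.4, 4.4, 11.3]
finger_gap: 0.4
```

Request:
servo_tool(
  motion=[
    [0, -8, -0.7, 2.8, 0.001, -0.006, 0],
    [0, -8, -0.7, 2.9, 0.001, -0.006, 0],
    [0, -8, -0.7, 2.9, 0.001, -0.006, 0],
    [0, -8, -0.7, 2.9, 0.001, -0.006, 0],
    [0, -8, -0.7, 2.9, 0.001, -0.006, 0],
    [0, -8, -0.7, 2.9, 0.001, -0.006, 0],
    [0, -8, -0.7, 2.9, 0.001, -0.006, 0],
  ],
)

```text
time: 6.3
tool_pos: [558.6, -82.6, 47.9]
tcp_rot: [179.6, -0.4, 11.2]
ft_force: [5.2, 3.2, 13.4]
finger_gap: 0.1
```

Request:
servo_tool(
  motion=[
    [0, -8, -0.8, 2.8, 0.003, -0.007, 0],
    [0, -8, -0.8, 2.8, 0.003, -0.008, 0],
    [0, -8, -0.8, 2.8, 0.003, -0.007, 0],
    [0, -8, -0.8, 2.8, 0.003, -0.007, 0],
    [0, -8, -0.8, 2.8, 0.003, -0.007, 0],
    [0, -8, -0.8, 2.8, 0.003, -0.007, 0],
    [0, -8, -0.8, 2.8, 0.003, -0.007, 0],
    [0, -8, -0.8, 2.8, 0.003, -0.007, 0],
  ],
)

```text
time: 7.1
tool_pos: [519.3, -90.4, 47.8]
tcp_rot: [-179.9, -0.3, 11.2]
ft_force: [5.7, 3.4, 12.9]
finger_gap: 0.1
```

Request:
servo_tool(
  motion=[
    [0, -8, -0.8, 2.7, 0.001, -0.008, 0],
    [0, -8, -0.8, 2.7, 0.001, -0.008, 0],
    [0, -8, -0.8, 2.7, 0.001, -0.007, 0],
    [0, -7, -0.8, 2.7, 0.001, -0.007, 0],
    [0, -6, -0.8, 2.7, 0.001, -0.007, 0],
  ],
)

```text
time: 7.6
tool_pos: [497.2, -94.9, 47.9]
tcp_rot: [179.8, -0.0, 11.2]
ft_force: [3.5, 3.4, 12.8]
finger_gap: -0.1
```

```bash
python3 - <<'E'
from h import *
c=cam("wrist");im=snapshot("wrist");s=sense();print(s["tool_pos"],s["tcp_rot"],s["ft_force"])
cv2.imwrite("pics/w3.png",im)
E
```

```text
[496.89613491 -94.90791726  47.83181758] [ 1.79796582e+02 -2.02816635e-02  1.11576987e+01] [ 1.59085354  3.3425492  15.32572429]
```

View pics/w3.png

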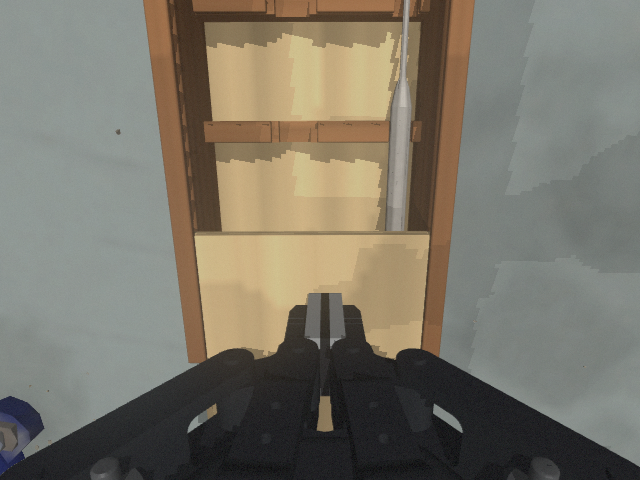

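```bash
python3 - <<'E'
from h import *
c=cam("wrist")
o=np.array([566.7,-77.3]);a=np.radians(101.1);Rb=np.array([[np.cos(a),-np.sin(a)],[np.sin(a),np.cos(a)]])
for uv,z in(((312,233),48),((195,362),48),((441,362),48),((294,122),21),((294,131),21),((294,0),21)):
  X=w(uv,z,c)[:2];print(uv,X.round(1),(Rb.T@(X-o)).round(1))
E
```

```text
(312, 233) [530.5 -83.2] [ 1.1 36.7]
(195, 362) [463.1 -43.8] [52.8 95.2]
(441, 362) [ 483.6 -149.5] [-54.8  95.4]
(294, 122) [569.8 -67.3] [ 9.2 -5. ]
(294, 131) [566.2 -67.9] [ 9.3 -1.3]
(294, 0) [614.8 -59.6] [  8.1 -50.6]
```

Request:
servo_tool(
  motion=[
    [0, -6, -0.8, 2.4, 0.003, -0.008, 0],
    [0, -6, -0.8, 2.7, 0.001, -0.008, 0],
    [0, -6, -0.8, 2.7, 0.001, -0.007, 0],
  ],
)

```text
time: 7.95
tool_pos: [488.2, -96.9, 47.9]
tcp_rot: [179.7, 0.2, 11.1]
ft_force: [6.7, 3.1, 10.7]
finger_gap: -0.1
```

Request:
servo_tool(
  motion=[
    [0, -4, -0.8, 2.6, 0.001, -0.007, 0],
    [0, -4, -0.8, 2.6, 0.001, -0.007, 0],
  ],
)

```text
time: 8.15
tool_pos: [486.5, -97.6, 47.9]
tcp_rot: [179.6, 0.2, 11.1]
ft_force: [5.9, 3.8, 10.9]
finger_gap: -0.4
```

```bash
python3 - <<'E'
from h import *
c=cam("wrist");im=snapshot("wrist");s=sense();print(s["tool_pos"],s["tcp_rot"],s["ft_force"])
cv2.imwrite("pics/w4.png",im)
for u in(230,290,350):
  g=im[:,u].astype(float).sum(1);print(u,[(r,int(g[r+1]-g[r])) for r in range(90,370) if abs(g[r+1]-g[r])>50])
E
```

```text
[486.4881671  -97.63809187  47.88774197] [1.79556403e+02 1.63324185e-01 1.11317808e+01] [ 5.51135099  2.66047244 10.34176378]
230 [(92, -175), (114, -93), (115, 70), (116, 91), (134, 137), (221, -94), (224, 82), (225, 76), (348, -316)]
290 [(93, -116), (115, -53), (116, 101), (126, 128), (220, -69), (221, -62), (224, 139), (309, -225), (310, -73)]
350 [(92, -180), (95, -53), (97, 84), (114, -87), (115, 133), (138, 132), (220, -123), (224, 158), (304, -261), (318, -51)]
```

```bash
python3 - <<'E'
from h import *
c=cam("wrist")
o=np.array([566.7,-77.3]);a=np.radians(101.1);Rb=np.array([[np.cos(a),-np.sin(a)],[np.sin(a),np.cos(a)]])
for uv,z in(((290,222),48),((290,224),48),((290,93),21),((290,115),6),((290,116),21)):
  X=w(uv,z,c)[:2];print(uv,X.round(1),(Rb.T@(X-o)).round(1))
E
```

```text
(290, 222) [522.9 -76.8] [ 8.9 42.9]
(290, 224) [522.1 -76.9] [ 9.  43.7]
(290, 93) [570.4 -66.6] [ 9.7 -5.7]
(290, 115) [561.9 -66.9] [11.2  2.7]
(290, 116) [561.4 -68.1] [10.   3.4]
```

Request:
servo_tool(
  motion=[
    [0, 0, 0, -10, 0, 0, 0],
    [0, 0, 0, -40, 0, 0, 0],
    [0, 0, 0, -45, 0, 0, 0],
    [0, 0, 0, -45, 0, 0, 0],
    [50, 30, -28, -20, 0, 0, 0.1],
    [50, 30, -30, 0, 0, 0, 0.12],
    [50, 30, -30, 0, 0, 0, 0.12],
    [50, 20, -30, 0, 0, 0, 0.12],
    [50, 0, -30, 0, 0, 0, 0.08],
  ],
)

```text
time: 9.1
tool_pos: [599.9, 54.8, 213.2]
tcp_rot: [179.4, 0.2, -21.4]
ft_force: [-0.2, 0.1, -0.4]
finger_gap: 50.3
```

```bash
python3 - <<'E'
from h import *
s=sense();print(s["tool_pos"],s["tcp_rot"])
cv2.imwrite("pics/t2.png",cv2.resize(snapshot("top")[150:350,180:380],None,fx=3,fy=3))
E
```

```text
[599.86166147  54.75479844 213.15715888] [179.35605321   0.24289693 -21.37285898]
```

View pics/t2.png

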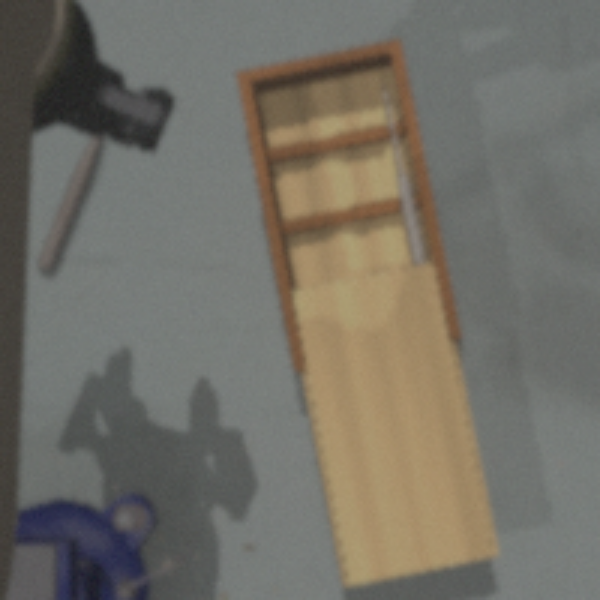

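Request:
servo_tool(
  motion=[
    [50, -10, -15, 20, 0.005, 0, -0.015],
    [50, -15, -15, 20, 0.005, 0, 0],
    [50, -15, -15, 20, 0, 0, 0],
    [50, 0, 0, 10, 0, 0, 0],
    [50, 0, 0, 0, 0, 0, 0],
    [50, 0, 0, 0, 0, 0, 0],
  ],
)

```text
time: 9.75
tool_pos: [574.9, 117.3, 140.1]
tcp_rot: [179.8, 0.6, -20.4]
ft_force: [0.0, 0.4, -0.3]
finger_gap: 50.4
```

```bash
python3 - <<'E'
from h import *
s=sense();print(s["tool_pos"],s["tcp_rot"])
c=cam("wrist");im=snapshot("wrist")
for X in([629,93.4,5.5],[529,131,5.5],s["tool_pos"]):
  p=px(X,c);print(p);cv2.circle(im,tuple(int(round(x)) for x in p),3,(0,0,255),1)
cv2.imwrite("pics/w5.png",im)
E
```

```text
[574.85382934 117.28064218 140.06555905] [179.84278965   0.57139075 -20.35338751]
(np.float64(329.2940180419514), np.float64(147.383967651324))
(np.float64(328.2524522499664), np.float64(285.1463547472488))
(np.float64(325.14381998365155), np.float64(313.5408833940844))
```

View pics/w5.png

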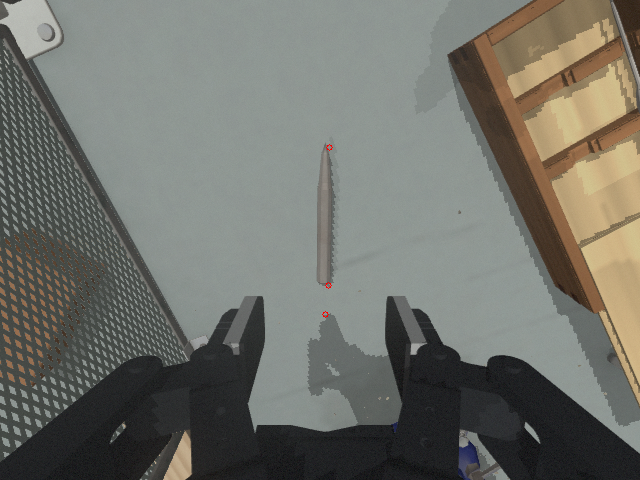

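```bash
python3 - <<'E'
from h import *
c=cam("wrist");a=w((326,145),5.5,c);b=w((323,285),5.5,c);s=sense();m=(a+b)/2
print(a,b,m,np.linalg.norm(a-b),np.degrees(np.arctan2(*(a-b)[1::-1])))
R=Ro.from_euler("xyz",s["tcp_rot"],degrees=True).as_matrix();print(s["tool_pos"],R.T@(m-s["tool_pos"]))
E
```

```text
[631.56122961  94.76334167   5.5       ] [530.75116799 134.67443712   5.5       ] [581.1561988  114.71888939   5.5       ] 108.42307901106554 -21.598805307284486
[575.0316821  117.0433687  140.21531682] [  7.85331273  -0.31462894 134.64529691]
```

Request:
servo_tool(
  motion=[
    [40, 3, 0, 25, 0, 0.005, 0.01],
    [40, 3, 0, 25, 0, 0.005, 0.01],
    [40, 0, 0, 25, 0, 0, 0],
    [40, 0, 0, 25, 0, 0, 0],
    [40, 0, 0, 15, 0, 0, 0],
    [35, 0, 0, 5, 0, 0, 0],
    [30, 0, 0, 0, 0, 0, 0],
  ],
  force=40,
)

```text
time: 10.5
tool_pos: [590.2, 109.7, 26.6]
tcp_rot: [-179.8, -0.9, -21.9]
ft_force: [0.9, 0.6, 0.2]
finger_gap: 29.7
```

Request:
servo_tool(
  motion=[
    [30, -5, 0, 8, 0, -0.008, 0],
    [30, -4, 0, 7, 0, -0.005, 0],
    [30, 0, 0, 4, 0, 0, 0],
    [30, 0, 0, 0, 0, 0, 0],
    [30, 0, 0, 0, 0, 0, 0],
  ],
)

```text
time: 11.0
tool_pos: [584.3, 113.7, 10.1]
tcp_rot: [-179.6, -0.4, -21.9]
ft_force: [-0.2, -0.5, -0.5]
finger_gap: 30.2
```

Request:
servo_tool(
  motion=[
    [30, -3, 1, 4, 0, -0.005, 0],
    [30, 0, 0, 3, 0, 0, 0],
    [20, 0, 0, 0.5, 0, 0, 0],
    [5, 0, 0, 0, 0, 0, 0],
    [5, 0, 0, 0, 0, 0, 0],
    [5, 0, 0, 0, 0, 0, 0],
    [5, 0, 0, 0, 0, 0, 0],
  ],
)

```text
time: 11.7
tool_pos: [581.5, 114.1, 2.8]
tcp_rot: [-179.6, -0.1, -21.9]
ft_force: [-1.3, -0.3, -0.4]
finger_gap: 8.8
```

Request:
servo_tool(
  motion=[
    [0, 0, 0, 0, 0, 0, 0],
    [0, 0, 0, -10, 0, 0, 0],
    [0, 0, 0, -30, 0, 0, 0],
    [0, 0, 0, -40, 0, 0, 0],
    [0, 0, 0, -40, 0, 0, 0],
    [0, 0, 0, 0, 0, 0, 0],
  ],
)

```text
time: 12.3
tool_pos: [579.5, 113.1, 127.7]
tcp_rot: [-179.7, 0.1, -21.9]
ft_force: [1.0, 0.3, 0.5]
finger_gap: 9.0
```

```bash
python3 - <<'E'
from h import *
s=sense();print(s["tool_pos"],s["tcp_rot"],s["finger_gap"])
c=cam("wrist");im=snapshot("wrist");print(px(s["tool_pos"],c))
cv2.imwrite("pics/w6.png",im)
E
```

```text
[579.49133716 113.12558964 127.72502528] [-1.79715908e+02  5.76304445e-02 -2.18795226e+01] 8.965168939636403
(np.float64(325.16042663598733), np.float64(313.5341185035347))
```

View pics/w6.png

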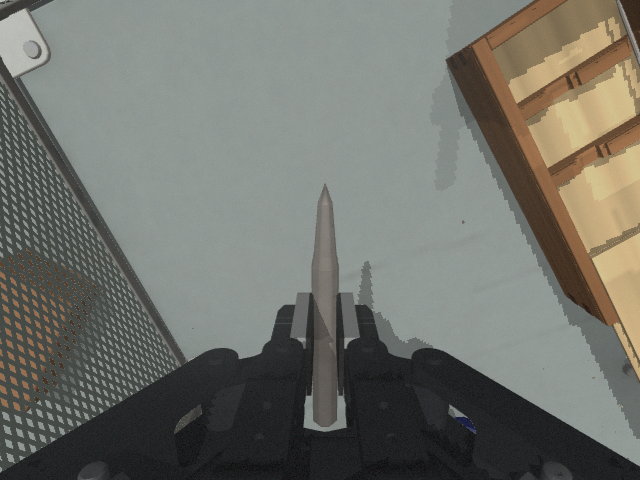

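Request:
servo_tool(
  motion=[
    [0, 4, 29, 0, 0, 0, -0.115],
    [0, 4, 29, 0, 0, 0, -0.115],
    [0, 4, 29, 0, 0, 0, -0.115],
    [0, 4, 29, 0, 0, 0, -0.115],
    [0, 4, 29, 0, 0, 0, -0.115],
    [0, 4, 29, 0, 0, 0, 0],
    [0, 0, 0, 0, 0, 0, 0],
    [0, 0, 0, 0, 0, 0, 0],
  ],
)

```text
time: 13.15
tool_pos: [581.8, -63.5, 117.7]
tcp_rot: [-179.5, 0.6, 12.5]
ft_force: [-0.2, 0.0, -1.2]
finger_gap: 8.7
```

```bash
python3 - <<'E'
from h import *
T=camera_params("wrist")
s=sense();print(s["tool_pos"],s["tcp_rot"],s["finger_gap"])
c=cam("wrist");R=Ro.from_euler("xyz",s["tcp_rot"],degrees=True).as_matrix()
zt=s["tool_pos"][2]+3
for uv in((325,184),(325,425)):print("punch end in tool",R.T@(w(uv,zt,c)-s["tool_pos"]))
im=snapshot("wrist");cv2.imwrite("pics/w7.png",im)
E
```

```text
[581.84151911 -63.49206159 117.68454781] [-179.48933001    0.58546435   12.5385896 ] 8.679625979677244
punch end in tool [54.9102794   0.15781721 -3.56281289]
punch end in tool [-55.24851593   0.14491229  -2.4369805 ]
```

View pics/w7.png

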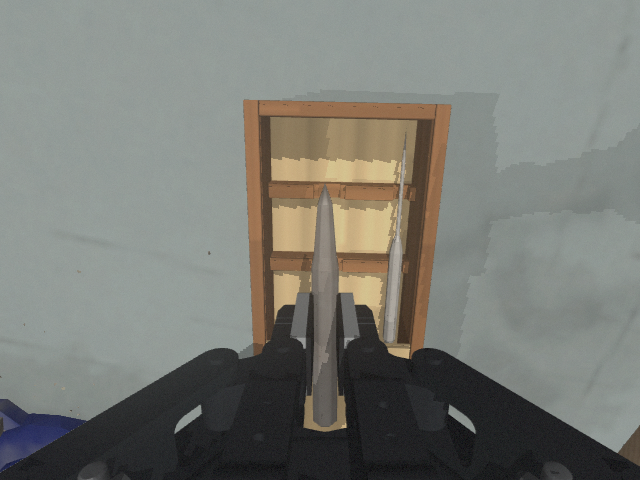

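```bash
python3 - <<'E'
from h import *
im=cv2.imread("pics/w7.png").astype(float).sum(2)
for u in(285,365):print(u,[(r,int(im[r+1,u]-im[r,u])) for r in range(92,285) if abs(im[r+1,u]-im[r,u])>35])
for v in(150,230):print(v,[(r,int(im[v,r+1]-im[v,r])) for r in list(range(240,275))+list(range(410,455)) if abs(im[v,r+1]-im[v,r])>30])
for v in(185,190,195,258,265):print(v,[(r,int(im[v,r+1]-im[v,r])) for r in range(295,365) if abs(im[v,r+1]-im[v,r])>25])
s=sense();c=cam("wrist");R=Ro.from_euler("xyz",s["tcp_rot"],degrees=True).as_matrix()
f=lambda uv,z:(R.T@(w(uv,z,c)-s["tool_pos"]))[:2].round(1)
for n,uv,z in(("cornL",(245,101),48),("cornR",(450,105),48),("rib1 notch mid",(327,190),21),("rib2L",(285,253),21),("rib2 front",(285,270),21),("rib1",(285,183),21)):print(n,f(uv,z))
E
```

```text
285 [(99, -43), (103, -69), (104, 76), (114, -61), (115, -76), (116, 103), (117, 40), (157, 133), (179, -65), (180, -196), (184, 37), (198, 49), (206, 140), (250, -194), (251, -60), (270, 46), (273, 129)]
365 [(101, -84), (116, -59), (117, -72), (118, 169), (160, 139), (178, -43), (181, -64), (182, -173), (187, -62), (188, 74), (200, 56), (210, 145), (249, -36), (252, -245), (260, 36), (272, 69), (275, 127)]
150 [(244, -94), (258, -71), (260, -35), (270, 112), (413, -50), (414, -119), (428, 51), (431, 91), (432, 38), (445, 59)]
230 [(247, -76), (260, -36), (261, -116), (262, 39), (263, -45), (271, 122), (272, 150), (422, 54), (423, 64), (436, 59)]
185 [(312, -44), (313, 72), (325, 59), (339, -32), (340, 33), (344, -48), (345, -44), (346, -30), (357, -41)]
190 [(306, 30), (312, -53), (318, 29), (323, 39), (325, -41), (326, 68), (338, -63), (339, 45), (342, -58), (345, 72)]
195 [(312, -69), (313, 43), (319, -48), (320, 36), (323, 29), (325, -27), (326, -36), (329, 31), (337, -80), (339, 40), (340, 46), (343, -41), (345, 32)]
258 [(302, -35), (308, 32), (312, 40), (313, 38), (318, 27), (330, -31), (335, -31), (337, 59), (342, -36)]
265 [(301, -58), (312, 33), (318, 26), (330, -30), (338, 41), (341, -43), (342, 51)]
cornL [ 87.7 -41.8]
cornR [85.7 66. ]
rib1 notch mid [36.2  1.6]
rib2L [ -6.3 -26.5]
rib2 front [-18.5 -26.9]
rib1 [ 40.6 -25. ]
```

```bash
python3 - <<'E'
from h import *
s=sense();c=cam("wrist");R=Ro.from_euler("xyz",s["tcp_rot"],degrees=True).as_matrix()
f=lambda uv,z:(R.T@(w(uv,z,c)-s["tool_pos"]))[:2].round(1)
for n,uv,z in(("rib1 L",(285,191.3),21),("rib1 R",(365,194.2),21),("rib2 front L",(285,271.5),21),("rib2 frontR",(365,273.5),21),("wall in L",(285,115.5),48),("wall in R",(365,117.5),48),
 ("side L150",(244.5,150),48),("R150",(445.5,150),48),("L230",(247.5,230),48),("R230",(436.5,230),48),("notch2 L",(301.5,265),21),("notch2 R",(341.8,265),21)):print(n,f(uv,z))
E
```

```text
rib1 L [ 35.4 -25.1]
rib1 R [33.5 25.8]
rib2 front L [-19.6 -26.9]
rib2 frontR [-20.9  27.5]
wall in L [ 80.5 -21. ]
wall in R [79.4 21.5]
side L150 [ 62.6 -43.7]
R150 [62.6 65.8]
L230 [ 17.2 -44.9]
R230 [17.4 65. ]
notch2 L [-14.9 -15.6]
notch2 R [-14.8  11.7]
```

```bash
python3 - <<'E'
from h import *
s=sense();R=Ro.from_euler("xyz",s["tcp_rot"],degrees=True).as_matrix()
p=s["tool_pos"];z=(16.5-p[2]);d=R@np.array([9.4,1.75,0]);e=R[:,2];t=p+d+e*(16.5-(p+d)[2])/e[2];print(p,t)
E
```

```text
[581.79433886 -63.41095254 117.64594883] [590.14689151 -62.46102754  16.5       ]
```

Request:
servo_tool(
  motion=[
    [0, 4.5, 0.9, 10, -0.009, 0.01, 0.025],
    [0, 4.5, 0.9, 15, 0, 0, 0],
    [0, 0, 0, 20, 0, 0, 0],
    [0, 0, 0, 5, 0, 0, 0],
    [0, 0, 0, 0, 0, 0, 0],
    [0, 0, 0, 0, 0, 0, 0],
  ],
)

```text
time: 13.8
tool_pos: [589.5, -58.2, 63.4]
tcp_rot: [-179.9, 0.2, 11.4]
ft_force: [-0.4, -0.6, -0.5]
finger_gap: 9.1
```

```bash
python3 - <<'E'
from h import *
s=sense();print(s["tool_pos"],s["tcp_rot"],s["ft_force"])
E
```

```text
[589.46808684 -58.20924844  63.43750393] [-179.89152247    0.20985681   11.42954985] [-0.39323568 -0.57004044 -0.53033827]
```

Request:
servo_tool(
  motion=[
    [0, 0, 4, 2, 0, 0, 0.005],
    [0, 0, 0, 0, 0, 0, 0],
    [0, 0, 0, 0, 0, 0, 0],
  ],
)

```text
time: 14.1
tool_pos: [591.6, -62.4, 63.3]
tcp_rot: [-180.0, 0.1, 11.2]
ft_force: [0.1, -0.2, -0.1]
finger_gap: 9.2
```

```bash
python3 - <<'E'
from h import *
s=sense();print(s["tool_pos"],s["tcp_rot"])
im=snapshot("wrist");cv2.imwrite("pics/w8.png",cv2.resize(im[40:380,200:460],None,fx=1.75,fy=1.75))
cv2.imwrite("pics/w8f.png",im)
E
```

```text
[591.61460677 -62.44008294  63.29203743] [-1.79952980e+02  6.34058130e-02  1.11520252e+01]
```

View pics/w8.png

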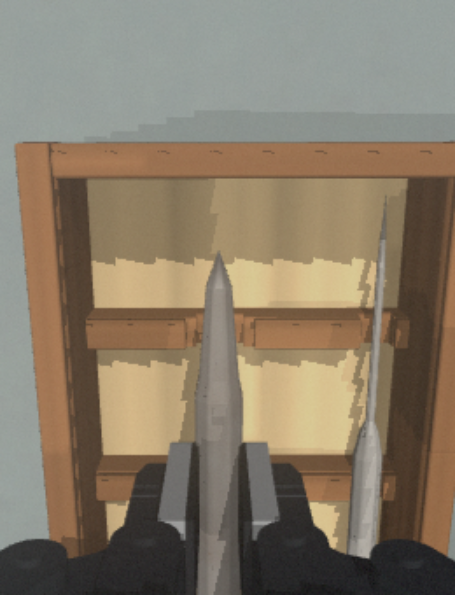

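Request:
servo_tool(
  motion=[
    [0, -1, 0, 8, 0, 0, 0],
    [0, 0, 0, 8, 0, 0, 0],
    [0, 0, 0, 8, 0, 0, 0],
    [0, 0, 0, 4, 0, 0, 0],
    [0, 0, 0, 0, 0, 0, 0],
    [0, 0, 0, 0, 0, 0, 0],
  ],
)

```text
time: 14.75
tool_pos: [590.1, -62.8, 32.5]
tcp_rot: [-179.9, 0.1, 11.1]
ft_force: [-0.3, 0.2, -0.8]
finger_gap: 9.4
```

Request:
servo_tool(
  motion=[
    [0, 0, 0, 4, 0, 0, 0],
    [0, 0, 0, 4, 0, 0, 0],
    [0, 0, 0, 2, 0, 0, 0],
    [0, 0, 0, 1, 0, 0, 0],
    [0, 0, 0, 0, 0, 0, 0],
  ],
)

```text
time: 15.25
tool_pos: [590.6, -62.8, 21.0]
tcp_rot: [-180.0, 0.0, 11.1]
ft_force: [0.2, 0.4, -0.0]
finger_gap: 9.1
```

Request:
servo_tool(
  motion=[
    [0, 0, 0, 1, 0, 0, 0],
    [0, 0, 0, 1, 0, 0, 0],
    [0, 0, 0, 1, 0, 0, 0],
    [0, 0, 0, 0.5, 0, 0, 0],
    [0, 0, 0, 0, 0, 0, 0],
  ],
)

```text
time: 15.75
tool_pos: [590.9, -62.9, 17.7]
tcp_rot: [-180.0, 0.0, 11.1]
ft_force: [-0.7, 0.1, 0.5]
finger_gap: 9.1
```

Request:
servo_tool(
  motion=[
    [0, 0, 0, 0.5, 0, 0, 0],
    [14, 0, 0, 0, 0, 0, 0],
    [24, 0, 0, 0, 0, 0, 0],
    [24, 0, 0, 0, 0, 0, 0],
    [24, 0, 0, -8, 0, 0, 0],
    [24, 0, 0, -20, 0, 0, 0],
    [24, 0, 0, -40, 0, 0, 0],
    [24, 0, 0, -40, 0, 0, 0],
    [0, 0, 0, 0, 0, 0, 0],
    [0, 0, 0, 0, 0, 0, 0],
  ],
)

```text
time: 16.75
tool_pos: [590.4, -62.8, 131.1]
tcp_rot: [-180.0, 0.0, 11.1]
ft_force: [0.1, 0.1, -0.7]
finger_gap: 0.3
```

```bash
python3 - <<'E'
from h import *
s=sense();print(s["tool_pos"],s["tcp_rot"])
im=snapshot("wrist");cv2.imwrite("pics/w9.png",im)
E
```

```text
[590.43347715 -62.80645327 131.09876396] [-1.79963247e+02  3.53780331e-02  1.11358505e+01]
```

View pics/w9.png

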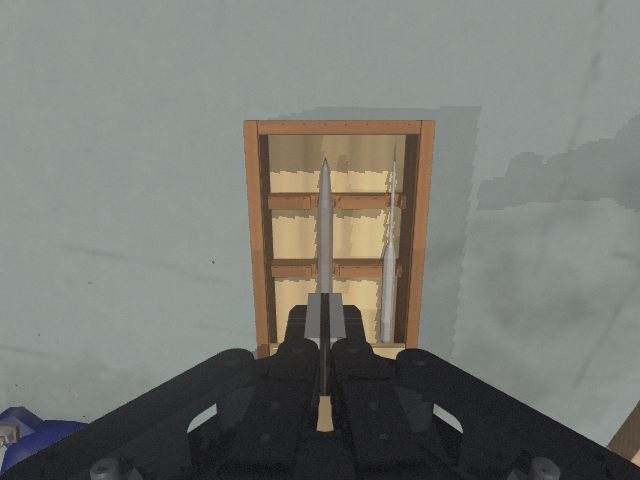

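Request:
servo_tool(
  motion=[
    [0, -32, 3, 0, 0, 0, 0],
    [0, -32, 3, 0, 0, 0, 0],
    [0, -32, 2, 5, 0, 0, 0],
    [0, 0, 0, 20, 0, 0, 0],
    [0, 0, 0, 20, 0, 0, 0],
    [0, 0, 0, 16, 0, 0, 0],
    [0, 0, 0, 5, 0, 0, 0],
    [0, 0, 0, 0, 0, 0, 0],
    [0, 0, 0, 0, 0, 0, 0],
  ],
)

```text
time: 17.7
tool_pos: [489.0, -88.5, 55.2]
tcp_rot: [-179.7, 0.6, 11.1]
ft_force: [0.6, -0.2, 0.8]
finger_gap: -0.1
```

Request:
servo_tool(
  motion=[
    [0, 7, 2, 1.5, -0.005, 0.009, 0],
    [0, 0, 0, 1, 0, 0, 0],
    [0, 0, 0, 1, 0, 0, 0],
    [0, 0, 0, 0.5, 0, 0, 0],
    [0, 0, 0, 0, 0, 0, 0],
  ],
)

```text
time: 18.2
tool_pos: [499.3, -89.6, 53.5]
tcp_rot: [179.9, -0.2, 11.2]
ft_force: [0.0, -0.4, 0.2]
finger_gap: 0.0
```

Request:
servo_tool(
  motion=[
    [0, 0, 0, 1.5, 0, 0, 0],
    [0, 0, 0, 1.5, 0, 0, 0],
    [0, 0, 0, 1, 0, 0, 0],
    [0, 0, 0, 1, 0, 0, 0],
    [0, 0, 0, 1, 0, 0, 0],
  ],
)

```text
time: 18.7
tool_pos: [499.6, -89.7, 47.8]
tcp_rot: [179.9, -0.2, 11.2]
ft_force: [-5.6, 1.0, 14.3]
finger_gap: 0.3
```

Request:
servo_tool(
  motion=[
    [0, 4, 0, 1.2, 0, 0.003, 0],
    [0, 4, 0, 1.2, 0, 0.003, 0],
  ],
)

```text
time: 18.9
tool_pos: [508.0, -88.1, 47.8]
tcp_rot: [179.9, -0.6, 11.2]
ft_force: [-6.0, 2.7, 12.8]
finger_gap: -0.5
```

Request:
servo_tool(
  motion=[
    [0, 5, 0, 1.2, 0, 0.003, 0],
    [0, 5, 0, 1.2, 0, 0.003, 0],
  ],
)

```text
time: 19.1
tool_pos: [518.5, -86.0, 47.9]
tcp_rot: [179.9, -1.0, 11.2]
ft_force: [-5.3, 1.6, 11.3]
finger_gap: -0.1
```

Request:
servo_tool(
  motion=[
    [0, 5, 0, 1.2, 0, 0, 0],
    [0, 5, 0, 1.2, 0, -0.002, 0],
    [0, 5, 0, 1.2, 0, -0.002, 0],
  ],
)

```text
time: 19.4
tool_pos: [534.2, -82.9, 47.8]
tcp_rot: [179.9, -0.7, 11.2]
ft_force: [-6.3, 2.1, 12.5]
finger_gap: 0.0
```

Request:
servo_tool(
  motion=[
    [0, 6, 0, 1.2, 0, -0.002, 0],
    [0, 6, 0, 1.3, 0, -0.002, 0],
    [0, 6, 0, 1.3, 0, -0.002, 0],
    [0, 6, 0, 1.3, 0, -0.002, 0],
  ],
)

```text
time: 19.8
tool_pos: [559.4, -77.9, 47.8]
tcp_rot: [179.9, -0.3, 11.2]
ft_force: [-4.7, 0.7, 13.3]
finger_gap: 0.2
```

Request:
servo_tool(
  motion=[
    [0, 6, 0, 1.2, 0, -0.001, 0],
    [0, 6, 0, 1.2, 0, -0.001, 0],
    [0, 6, 0, 1.2, 0, -0.001, 0],
    [0, 6, 0, 1.2, 0, -0.001, 0],
    [0, 6, 0, 1.2, 0, -0.001, 0],
    [0, 6, 0, 1.2, 0, -0.001, 0],
  ],
)

```text
time: 20.4
tool_pos: [597.0, -70.3, 47.9]
tcp_rot: [179.9, 0.1, 11.2]
ft_force: [-5.6, 0.7, 11.2]
finger_gap: -0.1
```

Request:
servo_tool(
  motion=[
    [0, 5, 0, 1.2, 0, -0.001, 0],
    [0, 5, 0, 1.2, 0, -0.001, 0],
    [0, 5, 0, 1.2, 0, -0.001, 0],
    [0, 5, 0, 1.2, 0, -0.001, 0],
  ],
)

```text
time: 20.8
tool_pos: [618.1, -66.1, 47.9]
tcp_rot: [179.9, 0.3, 11.2]
ft_force: [-5.2, 1.8, 10.9]
finger_gap: 0.2
```

Remaining about 19 mm, more if it slipped; go on slowly until the tip meets the end of travel.

Request:
servo_tool(
  motion=[
    [0, 5, 0, 1.3, 0, 0, 0],
    [0, 5, 0, 1.4, 0, 0, 0],
    [0, 4, 0, 1.4, 0, 0, 0],
  ],
)

```text
time: 21.1
tool_pos: [633.2, -63.1, 47.9]
tcp_rot: [179.9, 0.2, 11.3]
ft_force: [-5.8, 0.6, 12.3]
finger_gap: -0.1
```

Request:
servo_tool(
  motion=[
    [0, 3, 0, 1.4, 0, 0, 0],
    [0, 2, 0, 1.4, 0, 0, 0],
  ],
)

```text
time: 21.3
tool_pos: [638.6, -62.2, 47.8]
tcp_rot: [179.9, 0.2, 11.3]
ft_force: [-8.9, -1.2, 14.3]
finger_gap: -0.3
```

Request:
servo_tool(
  motion=[
    [0, 2, 0, 1.4, 0, 0, 0],
    [0, 2, 0, 1.4, 0, 0, 0],
  ],
)

```text
time: 21.5
tool_pos: [641.9, -62.0, 47.8]
tcp_rot: [179.8, 0.4, 11.3]
ft_force: [-9.3, -0.4, 14.2]
finger_gap: 0.4
```

```bash
python3 - <<'E'
from h import *
s=sense();print(s["tool_pos"],s["tcp_rot"],s["ft_force"])
im=snapshot("wrist");cv2.imwrite("pics/w10.png",im)
for u in(290,360):
  g=im[:,u].astype(int);print(u,[(r,*map(int,g[r])) for r in range(150,290) if abs(g[r].sum()-g[r-1].sum())>25])
E
```

```text
[641.9077188  -61.99060964  47.79113025] [179.82666345   0.37847787  11.28465922] [-9.25889617 -0.42889907 14.22627852]
290 [(207, 132, 135, 127), (222, 58, 73, 94), (250, 47, 62, 81), (251, 60, 88, 118), (252, 77, 105, 144), (269, 64, 86, 105), (270, 91, 124, 143), (271, 127, 171, 196)]
360 [(205, 128, 133, 128), (222, 55, 72, 92), (251, 62, 87, 117), (252, 70, 100, 134), (256, 54, 75, 97), (257, 68, 96, 131), (268, 58, 85, 116), (270, 85, 113, 131), (271, 115, 153, 179), (272, 122, 163, 188)]
```

Request:
servo_tool(
  motion=[
    [0, -1, 0, -8, 0, 0, 0],
    [0, 0, 0, -40, 0, 0, 0],
    [0, 0, 0, -45, 0, 0, 0],
    [0, 0, 0, -45, 0, 0, 0],
    [0, -20, 40, 0, 0, 0, 0],
    [0, -20, 40, 0, 0, 0, 0],
    [0, -20, 40, 0, 0, 0, 0],
    [0, -20, 40, 0, 0, 0, 0],
    [0, -20, 40, 0, 0, 0, 0],
    [0, 0, 0, 0, 0, 0, 0],
  ],
)

```text
time: 22.55
tool_pos: [581.8, -283.4, 195.2]
tcp_rot: [179.6, 0.3, 11.6]
ft_force: [-0.1, 0.5, 0.1]
finger_gap: -0.5
```

```bash
python3 - <<'E'
from h import *
a=cv2.imread("pics/top0.png");b=snapshot("top")
n=np.hstack([cv2.resize(x[140:300,180:350],None,fx=2.3,fy=2.3,interpolation=cv2.INTER_CUBIC) for x in(a,b)])
cv2.imwrite("pics/t3.png",n);print(n.shape)
g=lambda x:cv2.cvtColor(x,cv2.COLOR_BGR2GRAY).astype(np.float32)
print("box shift px",cv2.phaseCorrelate(g(a)[155:285,250:345],g(b)[155:285,250:345],cv2.createHanningWindow((95,130),cv2.CV_32F)))
E
```

```text
(368, 782, 3)
box shift px ((-0.12749538503759084, -0.5960206880010617), 0.6690519017937743)
```

View pics/t3.png

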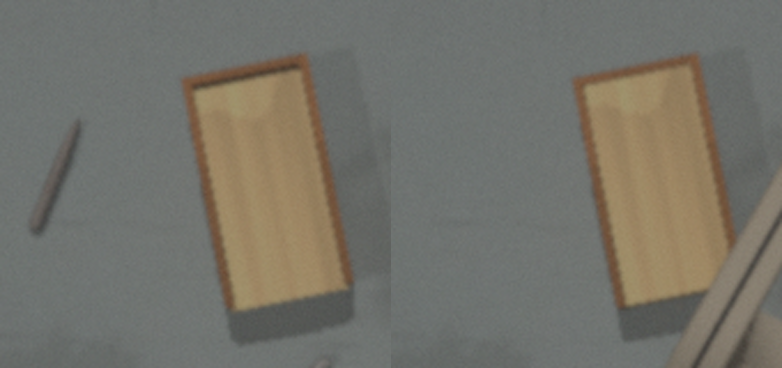

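```bash
python3 -c "
from bench import *
s=sense();print(s['time'],s['ft_force']);print(hand_in())"
```

```text
22.6 [0.31974121 0.16067979 0.52046551]
the job is handed in; nothing more can be done
None
```

The job is done and handed in at 22.6 s: I slid the lid open to its stop, laid the punch in its rest beside the scriber, and slid the lid shut again.

- **Lid:** When opening, the fingertip ran on past the lid at the stop, and the camera put the lid edge where about 140 mm open should be. When closing, the drag force rose from about 5.5 to 9 N at the end. The wrist picture then showed at most about 1 mm between lid and end wall. The lid had started slightly ajar.
- **Pressure:** Pressing on the lid was mostly 10–15 N. One reading reached 18.5 N, below the 22 N limit. Forces were read only at the end of each move, so short peaks in between would not show.
- **Punch:** The wrist picture after release showed it lying in both notches, parallel to the scriber. It was not seen again once the lid was shut.
- **Box:** The outer corners look unmoved in the top view. A shift measurement over the box gave about 0.6 pixel (around 1 mm), which probably comes from the lid now being fully shut and the arm being in part of the picture.
- **Disagreement:** The top and wrist cameras differed by about 2–5 mm on positions. I placed the punch by the wrist view.
- **Not checked:** I did not compare the bolt, offcut and tape measure before and after; the arm was never driven down near them.

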